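# Fill the revolving cup rack and bring the blue cup to the gap

### The job

Put every white cup that stands on the ledge upright into a free slot of the revolving cup rack, one cup to a slot: the wire guard lets cups in only at the gap in front, so click the deck round by its centre knob to bring free slots there, and leave the cups that are already in the rack standing in their slots. When all are in, click the deck round until the blue cup stands at the gap, home in its click. Leave the jug and the other things on the ledge where they are.

Things in the scene. Friction and masses are not known exactly. Their poses are not given: they have to be found in the camera images.
- cup1: white ceramic handleless demitasse cup: 62 mm across at the rim, 60 mm tall, sides almost straight down to 18 mm above the foot, then tapering to a 48 mm foot; 4 mm wall, about 0.12 kg; origin at the centre of the underside, z up the cup's axis. Stands loose on the ledge at the start, waiting to be put in the rack; some of cup1 to cup4 are absent
- cup2: white ceramic handleless demitasse cup: 62 mm across at the rim, 60 mm tall, sides almost straight down to 18 mm above the foot, then tapering to a 48 mm foot; 4 mm wall, about 0.12 kg; origin at the centre of the underside, z up the cup's axis. Stands loose on the ledge at the start, waiting to be put in the rack; some of cup1 to cup4 are absent
- cup3: white ceramic handleless demitasse cup: 62 mm across at the rim, 60 mm tall, sides almost straight down to 18 mm above the foot, then tapering to a 48 mm foot; 4 mm wall, about 0.12 kg; origin at the centre of the underside, z up the cup's axis. Stands loose on the ledge at the start, waiting to be put in the rack; some of cup1 to cup4 are absent
- cup4: white ceramic handleless demitasse cup: 62 mm across at the rim, 60 mm tall, sides almost straight down to 18 mm above the foot, then tapering to a 48 mm foot; 4 mm wall, about 0.12 kg; origin at the centre of the underside, z up the cup's axis. Stands loose on the ledge at the start, waiting to be put in the rack; some of cup1 to cup4 are absent
- blue_cup: the one blue handleless demitasse cup: 62 mm across at the rim, 60 mm tall, sides almost straight down to 18 mm above the foot, then tapering to a 48 mm foot; 4 mm wall, about 0.12 kg; origin at the centre of the underside, z up the cup's axis. Stands in one of the rack's slots from the start; always present
- rack_cup1: white handleless demitasse cup: 62 mm across at the rim, 60 mm tall, sides almost straight down to 18 mm above the foot, then tapering to a 48 mm foot; 4 mm wall, about 0.12 kg; origin at the centre of the underside, z up the cup's axis. Already stands in one of the rack's slots at the start; only one of rack_cup1 to rack_cup5 is present
- rack_cup2: white handleless demitasse cup: 62 mm across at the rim, 60 mm tall, sides almost straight down to 18 mm above the foot, then tapering to a 48 mm foot; 4 mm wall, about 0.12 kg; origin at the centre of the underside, z up the cup's axis. Already stands in one of the rack's slots at the start; only one of rack_cup1 to rack_cup5 is present
- rack_cup3: white handleless demitasse cup: 62 mm across at the rim, 60 mm tall, sides almost straight down to 18 mm above the foot, then tapering to a 48 mm foot; 4 mm wall, about 0.12 kg; origin at the centre of the underside, z up the cup's axis. Already stands in one of the rack's slots at the start; only one of rack_cup1 to rack_cup5 is present
- rack_cup4: white handleless demitasse cup: 62 mm across at the rim, 60 mm tall, sides almost straight down to 18 mm above the foot, then tapering to a 48 mm foot; 4 mm wall, about 0.12 kg; origin at the centre of the underside, z up the cup's axis. Already stands in one of the rack's slots at the start; only one of rack_cup1 to rack_cup5 is present
- rack_cup5: white handleless demitasse cup: 62 mm across at the rim, 60 mm tall, sides almost straight down to 18 mm above the foot, then tapering to a 48 mm foot; 4 mm wall, about 0.12 kg; origin at the centre of the underside, z up the cup's axis. Already stands in one of the rack's slots at the start; only one of rack_cup1 to rack_cup5 is present
- turret (a joint): angle of the rack's round deck about its upright axis (rad), 0 at the start, growing anticlockwise seen from above; turns freely either way with a spring click every 60 degrees (1.047 rad), each putting one slot at the gap. Let go within 20 degrees of a click it pulls itself home in a second or so; the humps between take about 0.25 N m, with light damping (0.2 N m s/rad)
- knob (a point): centre of the black bar knob on the deck's axis, 112 mm above the ledge; turns with the deck. The bar is 56 mm long, 20 mm thick, 32 mm tall (its top 18 mm above this point) on a 22 mm stem. Its length lies along the point's x axis, the line from slot4 to slot1. Grip it across its thickness from above and turn about this point
- slot1 (a point): centre of slot 1 on the deck's top surface, 40 mm above the ledge, 115 mm from the axis; turns with the deck. Slots 1 to 6 follow anticlockwise, 60 degrees apart, parted by 18 mm high radial fences, with 10 to 12 mm high lips at 73 and 150 mm from the axis: a cup's foot has 11 mm of play outwards, 18 mm inwards, 30 mm sideways
- slot2 (a point): centre of slot 2 on the deck's top surface, 40 mm above the ledge, 115 mm from the axis; turns with the deck. The wire guard: two ring wires, 6 mm thick, 80 mm above the deck, 88 and 142 mm from the axis, over all slots but the one at the gap; nothing else passes through. Three thin posts carry it, 168 mm from the axis at the back and sides
- slot3 (a point): centre of slot 3 on the deck's top surface, 40 mm above the ledge, 115 mm from the axis; turns with the deck. 
- slot4 (a point): centre of slot 4 on the deck's top surface, 40 mm above the ledge, 115 mm from the axis; turns with the deck. 
- slot5 (a point): centre of slot 5 on the deck's top surface, 40 mm above the ledge, 115 mm from the axis; turns with the deck. 
- slot6 (a point): centre of slot 6 on the deck's top surface, 40 mm above the ledge, 115 mm from the axis; turns with the deck. 
- gap (a point): fixed point on the deck's top surface (40 mm above the ledge) at the gap in the chrome wire guard, on the robot's side of the rack above a red mark on the foot; 115 mm from the axis. Its x axis points from here to the knob's axis, z up. Above it the guard leaves an opening 118 mm wide (59 mm either side of the x axis), open from the knob to the outside; see slot2 for the guard
- jug: steel milk jug, 84 mm across the belly, 88 mm tall, with a handle that stands out to 66 mm from the axis at its +y; origin at the centre of the underside; stands among the waiting cups; a bystander
- tamper_stand: black plastic block 100 x 100 mm with a wooden-handled tamper in it, 135 mm tall in all; origin under its centre; a bystander
- sugar_jar: glass jar with a steel lid, 80 mm across, 120 mm tall; origin under its centre; a bystander
- saucers: stack of white saucers 120 mm across, 31 mm tall; origin under its centre; a bystander
- syrup: amber bottle, 68 mm across, 200 mm tall; origin under its centre; a bystander
Not all that is in view belongs to the job. What is shaped like the rack_cup3 but yellow is not meant.

How it is judged:
At the end, for the whole second after the job is handed in: every cup present stands upright (within 7 degrees), still, flat on the rack's deck (within 6 mm) between the slot lips (88 to 141 mm from the axis); the blue cup is within 30 mm of the gap point; one slot lies within 8 mm of the gap point (deck home in a click) and the deck is at rest (angle between each of cup1, cup2, cup3, cup4, blue_cup, rack_cup1, rack_cup2, rack_cup3, rack_cup4, rack_cup5's own z axis and vertical below 0.12 rad and z of cup1 in the frame of gap between -0.006 and 0.006 m and horizontal distance between cup1 and knob between 0.088 and 0.141 m and linear speed of each of cup1, cup2, cup3, cup4, blue_cup, rack_cup1, rack_cup2, rack_cup3, rack_cup4, rack_cup5 below 0.03 m/s and z of cup2 in the frame of gap between -0.006 and 0.006 m and horizontal distance between cup2 and knob between 0.088 and 0.141 m and z of cup3 in the frame of gap between -0.006 and 0.006 m and horizontal distance between cup3 and knob between 0.088 and 0.141 m and z of cup4 in the frame of gap between -0.006 and 0.006 m and horizontal distance between cup4 and knob between 0.088 and 0.141 m and z of blue_cup in the frame of gap between -0.006 and 0.006 m and horizontal distance between blue_cup and knob between 0.088 and 0.141 m and z of rack_cup1 in the frame of gap between -0.006 and 0.006 m and horizontal distance between rack_cup1 and knob between 0.088 and 0.141 m and z of rack_cup2 in the frame of gap between -0.006 and 0.006 m and horizontal distance between rack_cup2 and knob between 0.088 and 0.141 m and z of rack_cup3 in the frame of gap between -0.006 and 0.006 m and horizontal distance between rack_cup3 and knob between 0.088 and 0.141 m and z of rack_cup4 in the frame of gap between -0.006 and 0.006 m and horizontal distance between rack_cup4 and knob between 0.088 and 0.141 m and z of rack_cup5 in the frame of gap between -0.006 and 0.006 m and horizontal distance between rack_cup5 and knob between 0.088 and 0.141 m and horizontal distance between blue_cup and gap below 0.03 m and horizontal distance between any of slot1, slot2, slot3, slot4, slot5, slot6 and gap below 0.008 m and velocity of joint turret between -0.05 and 0.05 rad/s); the robot touches nothing.
It fails at once if the jug, tamper stand, sugar jar, saucers or syrup bottle is pushed more than 40 mm from its place or tipped over (distance of any of jug, tamper_stand, sugar_jar, saucers, syrup from where it was at the start of the episode above 0.04 m or angle between any of jug, tamper_stand, sugar_jar, saucers, syrup's own z axis and vertical above 0.5 rad).
It fails at once if a cup that was in the rack at the start is lifted out of it (z of any of blue_cup, rack_cup1, rack_cup2, rack_cup3, rack_cup4, rack_cup5 in the frame of gap above 0.035 m).
Of rack_cup1, rack_cup2, rack_cup3, rack_cup4, rack_cup5 only 1 to 1 are there at a start; the rules pass over those that are not, and their reading is None.
Of cup1, cup2, cup3, cup4 only 3 to 4 are there at a start; the rules pass over those that are not, and their reading is None.
At some moment in a run one of cup1, cup2, cup3, cup4 may be knocked a few centimetres aside while the robot is not near it.
It also fails if it takes over 210 s, if anything falls off the work surface, if the arm or the gripper's body presses on something with over 40 N, if the wrist force passes 120 N, or if a joint passes its speed limit or range.

### The arm

A 7-joint arm with a two-finger parallel gripper is mounted at the origin on the work surface. World frame = base frame: x ahead of the robot, y to its left, z up, the work surface at z = 0. Lengths are in m, angles in rad, forces in N, time in s.
With the tool pointing down it reaches from about 0.35 to 0.9 m from the base axis. Payload 19.9 kg.
Tool frame: the origin (TCP) lies at the very end of the fingers, on their centre line; the grasp point (between the pads) lies 19 mm behind it (robot.hold_point_z is the distance from the TCP to the grasp point, in m); x points along the fingers, z is the direction in which the jaws open and shut, and the axes are right-handed (so a half turn about x gives the same grasp; the last joint's range is limited). The gripper opens to 94 mm and grips with 3 to 60 N. Pads are 16 mm wide; open, the fingers measure 119 mm over their backs; the gripper's body (75 mm by 177 mm) begins 78 mm behind the grasp point.
Start: joints at [-1.353, 0.417, -0.01, 1.614, 0.005, 1.111, -0.053], TCP at [0.161, 0.604, 0.205] pointing down, gripper open.
Joint ranges: [-2.81, 2.81], [-0.39, 2.02], [-1.27, 1.25], [0.06, 2.57], [-1.19, 4.33], [0.19, 2], [-2.82, 2.82]. Speed limits (rad/s): [1.89, 1.89, 2.39, 2.39, 3.01, 3.01, 3.01].

### API

Orientations are given as a unit quaternion [w, x, y, z].
In Python, from cell import robot gives the robot as it stands. Calls block until the motion is done:
- robot.move_to(position, orientation): joint-space move of the TCP to a pose.
- robot.servo_line(position, vel=0.15, rot=None, force_limit=None): straight line of the TCP; rot=None keeps the orientation; vel is the mean speed in m/s. With force_limit (N) it stops when the force on the tool has changed by that much, and returns True; else False.
- robot.move_joints(angles): joint-space move.
- robot.release() and robot.gripper_close(force=None): open the fingers fully, or close them until they stop; force is the grip in N (None keeps the last).
- robot.sleep(seconds).
- robot.inverse_kinematics(position, orientation): joint angles nearest the present ones, or None.
- robot.grab_frame(name): name is "scene" or "top" or "wrist"; returns a dict with "img" (384x512x3 uint8, blue, green, red), "depth" (384x512 float32, m along the optical axis (not along the pixel's ray), 0 where there is no reading), "fx", "fy", "cx", "cy" (pixels), "k1" (the pictures are not rectified: a ray, as slopes to the right and down, at radius r is drawn at 1 + k1 r^2 times it, then the intrinsics apply), "xyz" and "attitude" of the camera in the world. Camera axes: x right, y up, looking along -z (the intrinsics and any distortion apply to the point x, -y, -z); pixel columns grow to the right and rows downward; lengths in m; the calibration is good to about 2 mm. A picture is of the moment at which its call begins.
A pose or a line that the arm cannot do raises robot.PlanningError and nothing moves.
- robot.sign_off(): hands the job in, once; it reports no verdict.
Trained networks look in a picture, given as the dict that the camera call returned (one of the last four; its "shot" number tells which), for a name from the list of things; names that differ only in an ending like _2 or _b are one class to them, and where a whole thing is asked for, a point or a joint stands for the part that bears it (a point fixed in the world has none). Each returns a list of dicts, best first, with "conf" (0 to 1); they miss things now and then, are a little off and sometimes report something else, mostly with a low value. They report only what shows in the picture. A call takes as long as a camera call. They do not tell look-alikes from the thing itself.
- robot.cut_out(picture, query): "mask" (384x512 bool, what is visible of it) and "centre" ([column, row] as shares, 0 to 1, of the picture: columns of its width, rows of its height, amid what is visible of it).
- robot.tip_of(picture, query): "centre" ([column, row] as shares, 0 to 1, of the picture: columns of its width, rows of its height: a listed point, or the origin of a listed thing).
Readings, each from a call of its own:
- robot.get_clock(): time.
- robot.get_q(): joint angles.
- robot.get_joint_velocities(): joint speeds.
- robot.get_effort(): joint torques, N m.
- robot.get_tcp_pos(): TCP position.
- robot.get_eef_rot(): TCP orientation.
- robot.get_wrist_force(): force on the tool from outside, world axes, zero at the start.
- robot.get_wrist_torque(): the same for the moment, N m.
- robot.get_width(): finger opening in m.
Only numpy, scipy, OpenCV 4.12 (cv2) and the standard library are available. Lean on these libraries where they do the work, as an engineer would, in place of code of your own. Each camera call takes 0.05 s, during which the arm holds its last target.

## Working session

There is one attempt and no reset: what is moved stays moved. The work goes in short steps, each a Python script; the robot and the scene stay as the last script left them, time stands still between calls to the robot, and variables do not carry over. Pictures are saved under pics/ and viewed, and the job is handed in when it is done.

```bash
ls; mkdir -p pics; cat > h.py <<'E'
import numpy as np, cv2
from cell import robot
from scipy.spatial.transform import Rotation as R
def Rq(q): return R.from_quat([q[1],q[2],q[3],q[0]])
def qof(r):
    x,y,z,w=r.as_quat(); return [w,x,y,z]
def cloud(f):
    h,w=f['depth'].shape
    u,v=np.meshgrid(np.arange(w),np.arange(h))
    x=(u-f['cx'])/f['fx']; y=(v-f['cy'])/f['fy']
    xd,yd=x.copy(),y.copy()
    for _ in range(8):
        s=1+f['k1']*(x*x+y*y); x=xd/s; y=yd/s
    d=f['depth']
    P=np.stack([x*d,-y*d,-d],-1)
    return P@Rq(f['attitude']).as_matrix().T+np.array(f['xyz'])
def ray(f,u,v):
    xd=(u-f['cx'])/f['fx']; yd=(v-f['cy'])/f['fy']; x,y=xd,yd
    for _ in range(8):
        s=1+f['k1']*(x*x+y*y); x=xd/s; y=yd/s
    d=Rq(f['attitude']).as_matrix()@np.array([x,-y,-1.]); return np.array(f['xyz']),d
def atz(f,u,v,z):
    o,d=ray(f,u,v); return o+d*(z-o[2])/d[2]
def proj(f,p):
    c=Rq(f['attitude']).as_matrix().T@(np.array(p)-np.array(f['xyz']))
    x=c[0]/-c[2]; y=-c[1]/-c[2]; s=1+f['k1']*(x*x+y*y)
    return f['cx']+f['fx']*x*s, f['cy']+f['fy']*y*s
def down(yaw):
    # tool x down, tool z (jaw) horizontal at angle yaw
    z=np.array([np.cos(yaw),np.sin(yaw),0]); x=np.array([0,0,-1.]); y=np.cross(z,x)
    return qof(R.from_matrix(np.stack([x,y,z],1)))
E
python3 - <<'E'
from h import *
for n in ['scene','top','wrist']:
    f=robot.grab_frame(n); cv2.imwrite(f'pics/{n}0.png',f['img']); print(n,f['xyz'],f['attitude'],f['fx'],f['k1'])
    for q in ['cup1','blue_cup','knob','gap','slot1','jug']:
        r=robot.tip_of(f,q); print(q,[( round(a['conf'],2),round(a['centre'][0]*512),round(a['centre'][1]*384)) for a in r])
        if n=='wrist':break
print(robot.get_clock(),robot.get_eef_rot(),robot.get_width())
E
```

```text
pics
scene [ 1.41177184 -0.10847539  0.67521952] [0.66181735 0.35323357 0.31558941 0.58105693] 351.32444938844753 -0.0038009796967288217
cup1 [(0.84, 337, 186), (0.83, 383, 202), (0.64, 305, 191)]
blue_cup [(0.88, 198, 239), (0.74, 307, 187)]
knob [(0.64, 226, 197), (0.49, 244, 244)]
gap [(0.75, 214, 195)]
slot1 [(0.9, 187, 212), (0.86, 249, 201), (0.85, 241, 243), (0.84, 216, 197), (0.79, 197, 239), (0.59, 267, 221), (0.58, 323, 250), (0.54, 191, 212)]
jug [(0.73, 310, 215)]
top [ 0.30161939 -0.00921697  1.61721655] [ 0.71173958  0.04710568 -0.0550243  -0.6986989 ] 496.11591611235696 -0.04588981073200711
cup1 [(0.89, 125, 187), (0.87, 156, 224), (0.56, 191, 223)]
blue_cup [(0.53, 295, 146)]
knob [(0.71, 282, 167)]
gap [(0.81, 282, 207), (0.24, 248, 193)]
slot1 [(0.96, 307, 184), (0.95, 283, 208), (0.88, 239, 162), (0.83, 266, 137), (0.82, 301, 148), (0.56, 249, 194)]
jug [(0.6, 192, 185)]
wrist [0.08034071 0.62501514 0.38515767] [ 0.78488853 -0.11373999 -0.0875406   0.60278508] 337.4008206896084 0.00757344976959516
cup1 []
0.8 [ 0.56055458 -0.43102931  0.56057477  0.43098518] 0.09382789485286969
```

View pics/scene0.png

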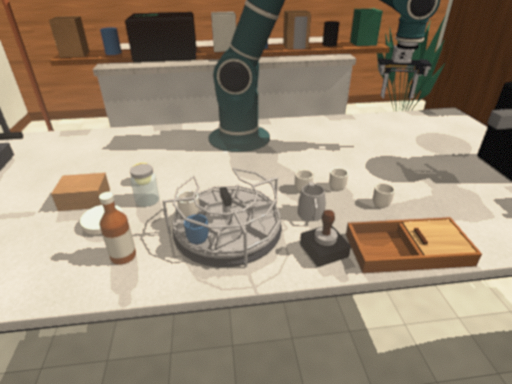

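View pics/top0.png

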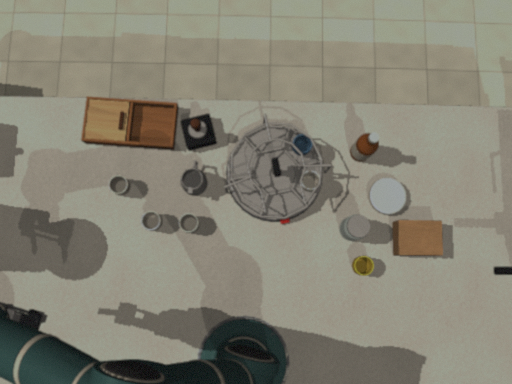

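```bash
python3 - <<'E'
import cv2
a=cv2.imread('pics/top0.png'); cv2.imwrite('pics/topc.png',cv2.resize(a[90:280,80:346],(798,570),interpolation=cv2.INTER_CUBIC))
E
```

```text
(no output)
```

View pics/topc.png

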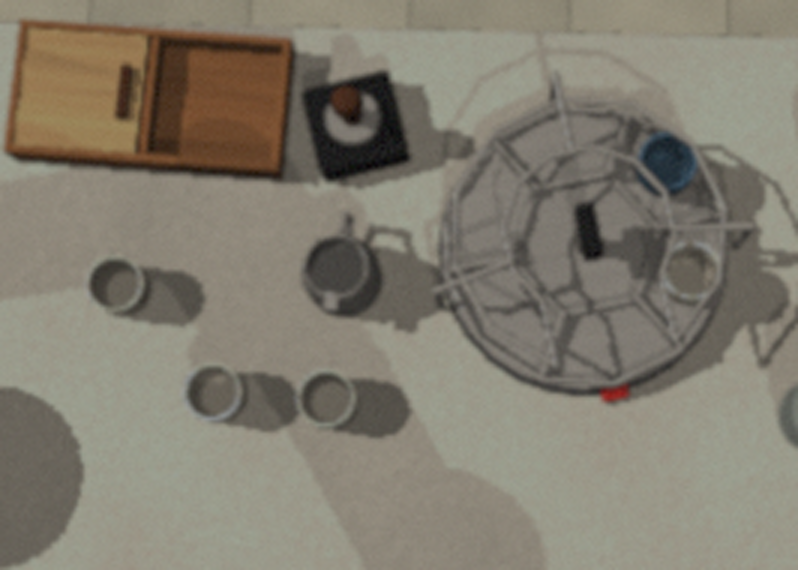

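Candidates for "white cup" in the top view: ledge cups at (119,186), (152,222) and (189,224). The white cup at (311,180) and the blue one at (302,145) already stand in the rack. The yellow look-alike is at (363,266). So there are three to move. The gap (red mark 285,220) has a free slot in front of it now. Next I measure.

```bash
cat >> h.py <<'E'
def circ(P,r):
    from scipy.optimize import least_squares
    c0=(P.min(0)+P.max(0))/2
    s=least_squares(lambda c:np.hypot(P[:,0]-c[0],P[:,1]-c[1])-r,c0[:2],loss='soft_l1',f_scale=.002)
    return s.x, np.sqrt(np.mean(s.fun**2))
def cups(f=None,minc=.4,verbose=True):
    """white cups on ledge: rim centre from top view mask + depth"""
    f=f or robot.grab_frame('top'); C=cloud(f); out=[]
    for d in robot.cut_out(f,'cup1'):
        if d['conf']<.2: continue
        m=d['mask']; P=C[m&(f['depth']>0)]; col=np.median(f['img'][m],0)
        z=np.percentile(P[:,2],90); rim=P[(P[:,2]>z-.008)&(P[:,2]<z+.01)]
        u,v=d['centre'][0]*512,d['centre'][1]*384
        c,e=circ(rim[:,:2],.030)
        out.append((c,z,d['conf'],(u,v),e,col,f['shot']))
        if verbose: print('cup',np.round(c,4),'z',round(z,3),'conf',round(d['conf'],2),'px',round(u),round(v),'rms',round(e,4),'bgr',col,'tipz0')
    if verbose:
        for d in robot.tip_of(f,'cup1'):
            u,v=d['centre'][0]*512,d['centre'][1]*384; print(' tip',round(d['conf'],2),np.round(atz(f,u,v,0)[:2],4))
    return f,out
E
python3 - <<'E'
from h import *
f,o=cups()
for q in ['knob','gap','slot1','jug','blue_cup']:
    for d in robot.tip_of(f,q):
        u,v=d['centre'][0]*512,d['centre'][1]*384
        print(q,round(d['conf'],2),np.round(atz(f,u,v,{'knob':.112,'jug':0}.get(q,.04)),4))
C=cloud(f)
for d in robot.cut_out(f,'knob'):
    P=C[d['mask']]; P=P[np.abs(P[:,2]-.13)<.01]; print('knobmask',d['conf'],len(P),d['mask'].sum(), P.mean(0) if len(P) else 0)
    if len(P)>5: print('axis',(P[:,:2].min(0)+P[:,:2].max(0))/2, np.linalg.svd(P[:,:2]-P[:,:2].mean(0))[2][0])
hsv=cv2.cvtColor(f['img'],cv2.COLOR_BGR2HSV)
m=((hsv[...,0]<8)|(hsv[...,0]>172))&(hsv[...,1]>150); m[:200]=0; ys,xs=np.nonzero(m); print('red',xs.mean(),ys.mean(),C[ys,xs].mean(0))
print(C[20:60,350:400,2].mean(), np.median(C[240:280,200:300,2]))
E
```

```text
cup [0.434  0.1811] z 0.06 conf 0.79 px 187 222 rms 0.0018 bgr [ 87.  97. 103.] tipz0
cup [0.4383 0.2979] z 0.06 conf 0.56 px 152 220 rms 0.0018 bgr [ 87.  97. 102.] tipz0
 tip 0.87 [0.44   0.2972]
 tip 0.75 [0.4325 0.1783]
 tip 0.54 [0.5492 0.4128]
knob 0.87 [ 0.6101 -0.1007  0.112 ]
gap 0.58 [ 0.4879 -0.1132  0.04  ]
slot1 0.96 [ 0.556  -0.1931  0.04  ]
slot1 0.91 [ 0.6824 -0.1731  0.04  ]
slot1 0.89 [ 0.5152 -0.0018  0.04  ]
slot1 0.78 [ 0.4921 -0.1145  0.04  ]
slot1 0.63 [0.6396 0.0151 0.04  ]
jug 0.61 [0.5738 0.1784 0.    ]
jug 0.5 [0.436 0.302 0.   ]
jug 0.17 [ 0.568  -0.1933  0.    ]
blue_cup 0.87 [ 0.6849 -0.1644  0.04  ]
knobmask 0.72 491 6290 [ 0.59802917 -0.06215676  0.12513498]
axis [ 0.6052689  -0.08609514] [-0.83463737  0.55079984]
red 284.4074074074074 220.59259259259258 [ 0.4488825  -0.12562527  0.01625719]
-0.7414744098253618 -1.7309582110991428e-05
```

```bash
python3 - <<'E'
from h import *
f=robot.grab_frame('top'); C=cloud(f)
g=f['img'].max(2); m=np.zeros_like(g,bool); m[150:185,262:295]=True
P=C[m&(C[...,2]>.115)&(C[...,2]<.145)]
print(len(P),P.mean(0),(P.min(0)+P.max(0))/2)
r=cv2.minAreaRect(P[:,:2].astype(np.float32)*1000); print(r)
m=m&(g<45); ys,xs=np.nonzero(m); print(len(xs),cv2.minAreaRect(np.stack([xs,ys],1).astype(np.float32)), np.median(C[m][:,2]))
u,v=cv2.minAreaRect(np.stack([xs,ys],1).astype(np.float32))[0]; print(atz(f,u,v,.13))
# guard ring wires: z~.12
m=np.zeros_like(g,bool); m[110:225,220:345]=True
P=C[m&(np.abs(C[...,2]-.12)<.008)]
from scipy.optimize import least_squares
def res(c):
    d=np.hypot(P[:,0]-c[0],P[:,1]-c[1]); return np.minimum(abs(d-.088),abs(d-.142))
s=least_squares(res,[.598,-.09],loss='soft_l1',f_scale=.003); print('ring',len(P),s.x,np.median(abs(s.fun)))
P=C[m&(np.abs(C[...,2]-.04)<.006)]
cv2.imwrite('pics/kn.png',cv2.resize(f['img'][145:190,255:305],None,fx=10,fy=10,interpolation=cv2.INTER_CUBIC))
E
```

```text
123 [ 0.60513538 -0.08899094  0.12922884] [ 0.60579945 -0.08877227  0.12748796]
((606.0396728515625, -89.4969253540039), (55.583072662353516, 20.225906372070312), 12.509909629821777)
97 ((275.4769287109375, 166.91539001464844), (17.45345115661621, 6.051699638366699), 74.74488067626953) 0.13030430965258155
[ 0.60238085 -0.08860236  0.13      ]
ring 984 [ 0.60524257 -0.0898198 ] 0.0038713371440910332
```

View pics/kn.png

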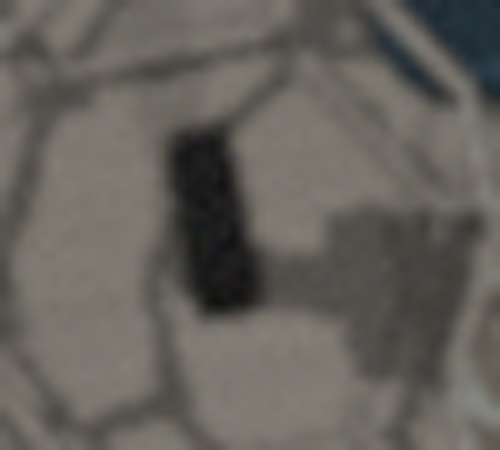

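```bash
cat >> h.py <<'E'
AX=np.array([.6055,-.0893]); GY=np.radians(12.7); U=np.array([np.cos(GY),np.sin(GY)]); GAP=AX-.115*U
def near(yaw):
    # choose equivalent half-turn minimising joint7 travel/feasible
    return [down(yaw),down(yaw+np.pi)]
E
python3 - <<'E'
from h import *
for n,p,z in [('c1',(.434,.181),.021),('c2',(.439,.298),.021),('c3',(.549,.413),.021),('gap',GAP,.06),('gaphi',GAP,.25),('c3hi',(.549,.413),.2),('knob',AX,.1)]:
    for dy in ([0,np.pi] if n!='knob' else np.radians([90,30,60,-90,-30,120,-60,150])):
        q=robot.inverse_kinematics([*p,z],down(GY+dy)); print(n,round(np.degrees(dy)),None if q is None else np.round(q,2))
f=robot.grab_frame('top')
for d in robot.tip_of(f,'cup1'): print(d['conf'],np.round(atz(f,d['centre'][0]*512,d['centre'][1]*384,0),3))
E
```

```text
c1 0 [-0.79  0.46  0.39  2.14 -0.3   0.6   0.04]
c1 180 [-0.34  0.43 -0.15  2.12  0.11  0.6   2.8 ]
c2 0 [-0.92  0.53  0.33  1.99 -0.27  0.66 -0.2 ]
c2 180 [-0.46  0.52 -0.24  1.97  0.19  0.67  2.54]
c3 0 [-0.87  0.74  0.26  1.57 -0.24  0.86 -0.3 ]
c3 180 [-0.49  0.74 -0.29  1.56  0.26  0.88  2.49]
gap 0 [-0.62  0.65  1.02  2.05 -0.74  0.87  1.05]
gap 180 [-0.65  0.69  1.08  2.05 -0.8   0.9  -2.04]
gaphi 0 [-0.71  0.26  1.04  1.87 -0.24  1.14  0.64]
gaphi 180 [-0.75  0.28  1.09  1.88 -0.27  1.15 -2.48]
c3hi 0 [-0.91  0.55  0.33  1.46 -0.18  1.16 -0.33]
c3hi 180 [-0.53  0.55 -0.24  1.44  0.13  1.17  2.58]
knob 90 [-0.32  0.57  0.57  1.75 -0.37  0.93  2.19]
knob 30 [-0.47  0.64  0.8   1.76 -0.55  0.98  1.28]
knob 60 [-0.44  0.62  0.74  1.76 -0.5   0.96  1.77]
knob -90 [-0.49  0.66  0.83  1.76 -0.57  0.98 -0.79]
knob -30 [-0.45  0.63  0.76  1.76 -0.51  0.96  0.21]
knob 120 [-0.22  0.54  0.42  1.75 -0.27  0.91  2.63]
knob -60 [-0.47  0.64  0.79  1.76 -0.54  0.97 -0.29]
knob 150 [ 0.84  0.79 -1.09  1.71  0.77  1.13  2.36]
0.84 [0.43  0.294 0.   ]
0.78 [0.436 0.174 0.   ]
0.76 [0.549 0.405 0.   ]
```

```bash
cat >> h.py <<'E'
def pick(c,yaw=GY):
    q=down(yaw)
    robot.move_to([c[0],c[1],.13],q)
    hit=robot.servo_line([c[0],c[1],.021],vel=.12,force_limit=8)
    print('pick hit',hit,np.round(robot.get_tcp_pos(),4))
    robot.gripper_close(12); print('w',robot.get_width())
    robot.servo_line([c[0],c[1],.20],vel=.15)
    print('w up',robot.get_width(),'t',robot.get_clock())
def place():
    q=down(GY)
    robot.move_to([*GAP,.20],q)
    hit=robot.servo_line([*GAP,.070],vel=.12,force_limit=10); print('mid hit',hit)
    hit=robot.servo_line([*GAP,.0605],vel=.03,force_limit=5)
    print('place hit',hit,np.round(robot.get_tcp_pos(),4),'w',robot.get_width(),'F',np.round(robot.get_wrist_force(),1))
def snap(n,cam='top',box=None,s=1):
    f=robot.grab_frame(cam); a=f['img']
    if box: a=a[box[1]:box[3],box[0]:box[2]]
    cv2.imwrite(f'pics/{n}.png',cv2.resize(a,None,fx=s,fy=s,interpolation=cv2.INTER_CUBIC)); return f
E
python3 - <<'E'
from h import *
f,o=cups()
c=min(o,key=lambda a:np.hypot(*(a[0]-[.434,.181])))[0]; print('go',c)
pick(c)
snap('p1w','wrist')
E
```

```text
cup [0.5518 0.4076] z 0.06 conf 0.88 px 122 188 rms 0.002 bgr [83. 93. 99.] tipz0
cup [0.439  0.2974] z 0.059 conf 0.87 px 153 222 rms 0.002 bgr [ 87.  96. 101.] tipz0
cup [0.434  0.1813] z 0.06 conf 0.69 px 188 224 rms 0.0018 bgr [ 88.  98. 103.] tipz0
cup [ 0.5831 -0.0383] z 0.114 conf 0.63 px 271 175 rms 0.0791 bgr [104. 110. 115.] tipz0
 tip 0.82 [0.4346 0.2889]
 tip 0.68 [0.4352 0.1742]
 tip 0.57 [0.5496 0.4076]
 tip 0.3 [ 0.6931 -0.1743]
go [0.43403435 0.18132788]
pick hit False [0.4344 0.1815 0.0215]
w 0.06138310543070756
w up 0.061492105703843315 t 6.4167
```

View pics/p1w.png

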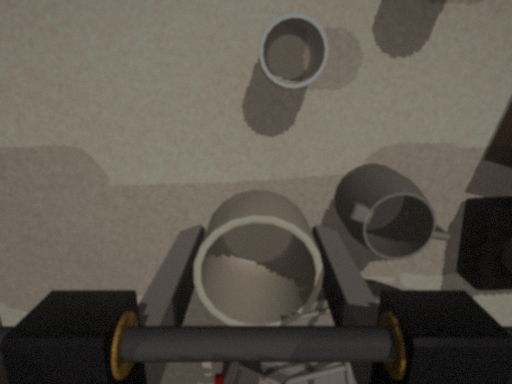

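Cup held upright between the pads (at 260,270); neighbours and jug are undisturbed. Now placing it.

```bash
python3 - <<'E'
from h import *
place()
snap('pl1w','wrist'); snap('pl1s','scene',(150,150,350,280),4)
E
```

```text
mid hit False
place hit True [ 0.4936 -0.1145  0.0606] w 0.06160851530252025 F [0.5 0.1 3.3]
```

View pics/pl1w.png

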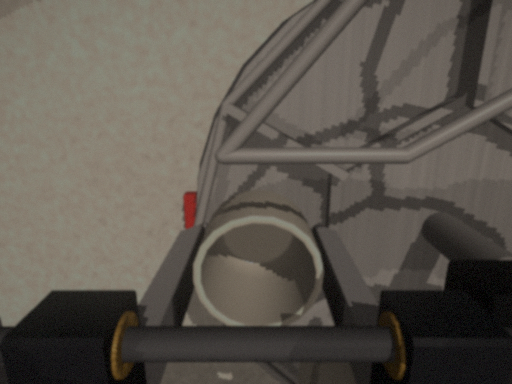

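View pics/pl1s.png

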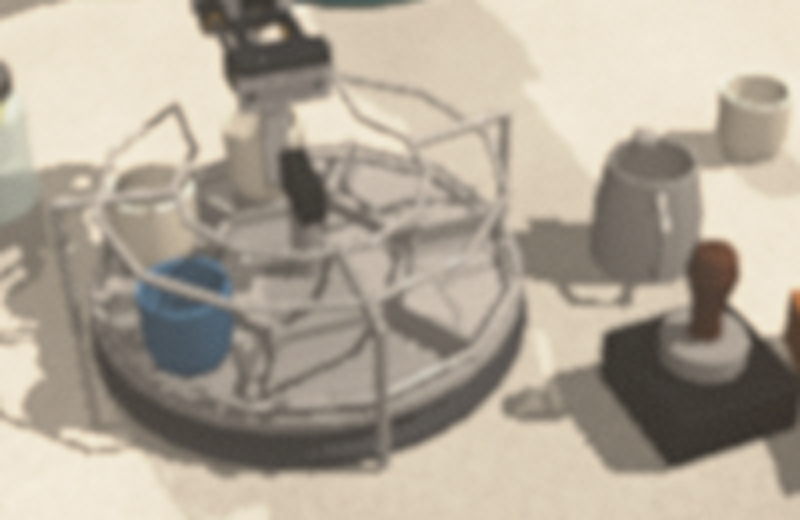

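```bash
cat >> h.py <<'E'
def spin(deg,step=10,dy=-np.pi/2,sgn=1):
    """grip the bar and turn the deck by +deg"""
    y0=GY+dy
    robot.move_to([*AX,.19],down(y0))
    hit=robot.servo_line([*AX,.100],vel=.12,force_limit=8); print('knob hit',hit)
    robot.gripper_close(15); print('knob w',robot.get_width())
    t=robot.get_clock()
    n=int(round(abs(deg)/step))
    for i in range(1,n+1):
        robot.servo_line([*AX,.100],rot=down(y0+np.radians(deg)*i/n))
    print('spin time',robot.get_clock()-t,'F',np.round(robot.get_wrist_force(),1),'T',np.round(robot.get_wrist_torque(),2),'w',robot.get_width())
    robot.release(); robot.servo_line([*AX,.19],vel=.15); print('t',robot.get_clock())
E
python3 - <<'E'
from h import *
robot.release()
robot.servo_line([*GAP,.20],vel=.12)
spin(60)
snap('sp1','wrist'); snap('sp1s','scene',(150,150,350,280),4)
E
```

```text
knob hit False
knob w 0.0199138433912746
spin time 1.9499999999999993 F [10.2 -3.2 -6.9] T [-0.9  -2.05 -0.18] w 0.028420442813470427
t 18.4417
```

View pics/sp1s.png

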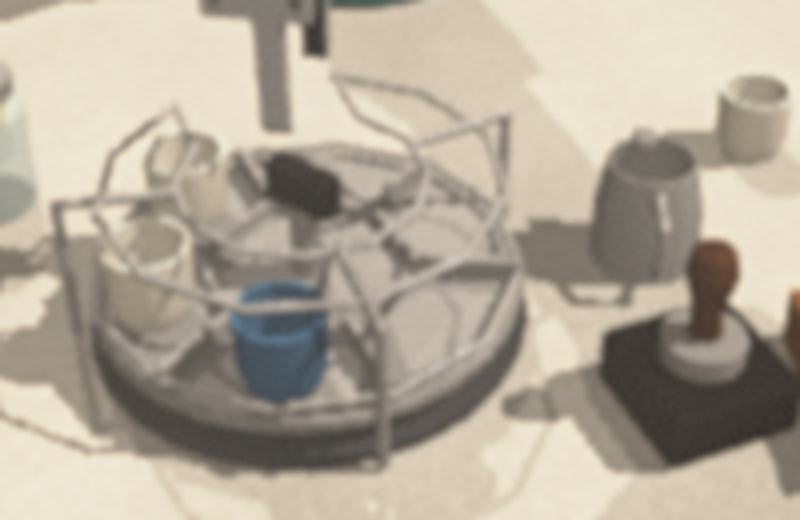

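```bash
cat >> h.py <<'E'
def bar(f):
    C=cloud(f); m=np.zeros(f['depth'].shape,bool); m[145:190,255:300]=True
    P=C[m&(C[...,2]>.115)&(C[...,2]<.145)&(np.hypot(C[...,0]-AX[0],C[...,1]-AX[1])<.04)]
    if len(P)<30: print('bar hidden',len(P)); return
    r=cv2.minAreaRect(P[:,:2].astype(np.float32)*1000); (w,h)=r[1]; a=r[2] if w>h else r[2]+90
    print('bar',np.round(r[0],1),np.round(r[1],1),'angle rel gap',round(a-12.7,1),'mod60',round((a-12.7+30)%60-30,1))
E
python3 - <<'E'
from h import *
robot.move_to([.44,.30,.25],down(GY))
f=snap('t2','top',(80,90,346,280),3); bar(f)
f,o=cups(f)
E
```

```text
bar [605.  -88.7] [56.1 21.3] angle rel gap 32.9 mod60 -27.1
cup [ 0.5264 -0.1746] z 0.102 conf 0.79 px 302 193 rms 0.0018 bgr [103.5 113.  118. ] tipz0
cup [0.4381 0.2983] z 0.059 conf 0.52 px 153 220 rms 0.0018 bgr [ 98. 109. 114.] tipz0
cup [ 0.536  -0.4586] z 0.035 conf 0.41 px 385 198 rms 0.0176 bgr [176. 179. 173.] tipz0
cup [ 0.6295 -0.0828] z 0.121 conf 0.37 px 268 174 rms 0.0901 bgr [115. 123. 128.] tipz0
 tip 0.74 [0.4317 0.3032]
 tip 0.59 [ 0.5346 -0.1766]
```

View pics/t2.png

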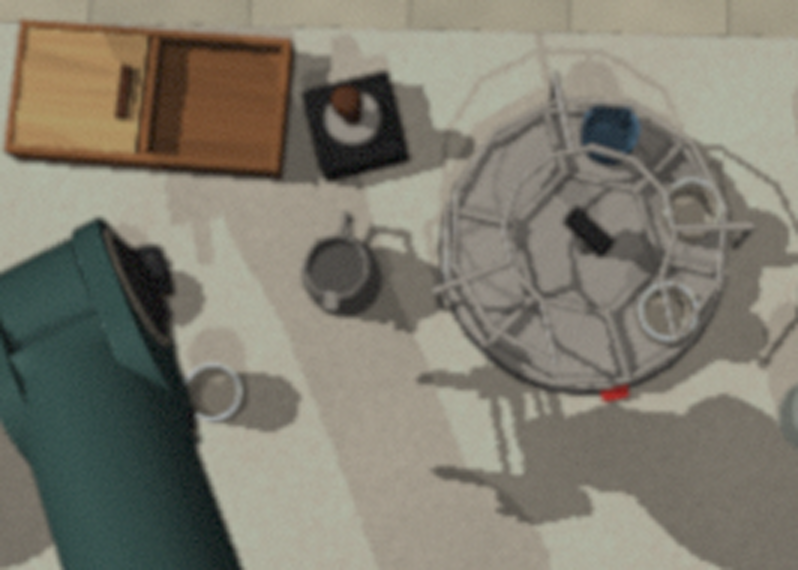

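```bash
cat >> h.py <<'E'
def spin2(start,end,force=45,n=None,over=3,zz=.098):
    """grip bar whose angle rel. to home is start deg; turn to end deg (+over)"""
    y0=GY-np.pi/2
    s=np.sign(end-start)
    robot.move_to([*AX,.19],down(y0+np.radians(start)))
    hit=robot.servo_line([*AX,zz],vel=.12,force_limit=8); print('knob hit',hit)
    robot.gripper_close(force); robot.sleep(.2); w0=robot.get_width()
    t=robot.get_clock(); e=end+s*over
    n=int(np.ceil(abs(e-start)/5)); tm=[]
    for a in np.linspace(start,e,n+1)[1:]:
        robot.servo_line([*AX,zz],rot=down(y0+np.radians(a))); 
        tm.append((round(a),round(float(robot.get_wrist_torque()[2]),2),round(robot.get_width()*1e3,1)))
    robot.sleep(.4)
    print('w0',round(w0,4),tm,'dt',round(robot.get_clock()-t,2),'F',np.round(robot.get_wrist_force(),1))
    robot.release(); robot.servo_line([*AX,.19],vel=.15); print('t',robot.get_clock())
E
python3 - <<'E'
from h import *
bar(robot.grab_frame('top'))
spin2(33,60)
snap('s2','scene',(150,150,350,280),4)
E
```

```text
bar [606.1 -89.1] [54.4 20.4] angle rel gap 32.5 mod60 -27.5
knob hit False
w0 0.0201 [(38, 0.45, 19.3), (43, 0.49, 19.6), (48, 0.63, 19.8), (53, 0.85, 20.0), (58, 0.32, 19.8), (63, -0.64, 19.3)] dt 1.9 F [ 7.3 -5.  -7.5]
t 28.0167
```

View pics/s2.png

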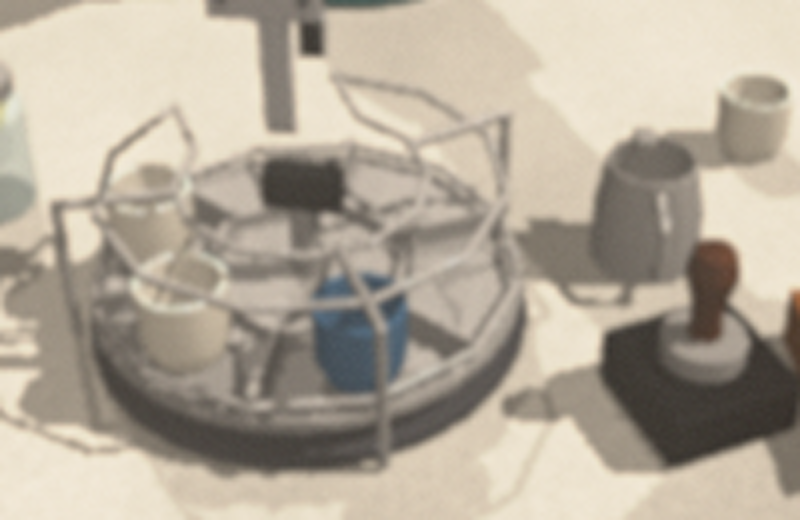

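```bash
python3 - <<'E'
from h import *
robot.move_to([.45,.1,.28],down(GY))
f=snap('t3','top',(80,90,346,280),3); bar(f)
f,o=cups(f)
f=robot.grab_frame('top'); bar(f)
E
```

```text
bar [605.7 -89.3] [54.3 20.4] angle rel gap 59.7 mod60 -0.3
cup [0.4384 0.2977] z 0.06 conf 0.84 px 153 220 rms 0.0018 bgr [ 96. 107. 112.] tipz0
cup [0.5518 0.4075] z 0.059 conf 0.6 px 120 185 rms 0.0018 bgr [ 94. 105. 110.] tipz0
cup [ 0.5708 -0.1997] z 0.101 conf 0.54 px 310 179 rms 0.0019 bgr [ 95. 106. 112.] tipz0
 tip 0.85 [0.5483 0.3906]
 tip 0.79 [ 0.5791 -0.2075]
 tip 0.78 [0.4351 0.2976]
bar [606.1 -89.4] [54.2 19.9] angle rel gap 59.8 mod60 -0.2
```

View pics/t3.png

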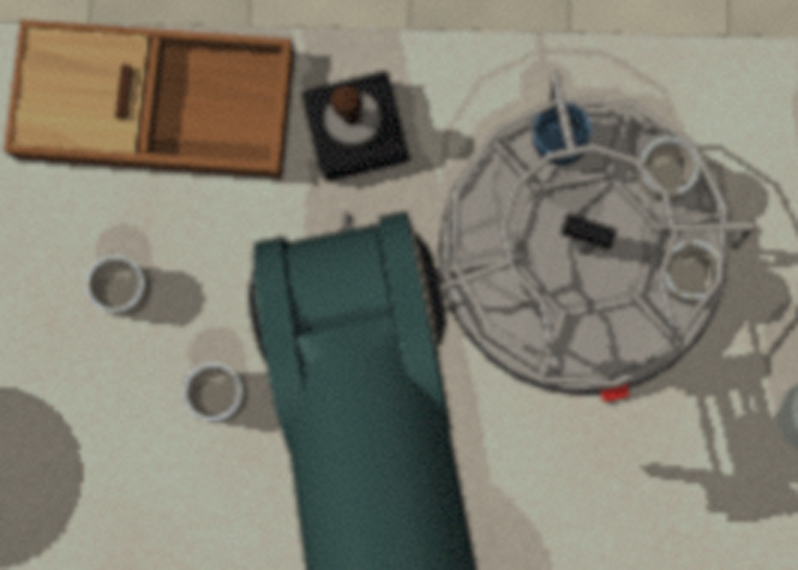

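The deck is home at +60 (−0.2°) with an empty slot at the gap (red mark at crop 615,393). Two ledge cups remain, at crop (117,285) and (214,392). Next cup.

```bash
python3 - <<'E'
from h import *
pick((.4384,.2980))
place()
robot.release(); robot.servo_line([*GAP,.20],vel=.12)
spin2(60-180+180-60,60)
robot.move_to([.45,.1,.28],down(GY))
f=snap('t4','top',(80,90,346,280),3); bar(f)
f,o=cups(f)
snap('s4','scene',(150,150,350,280),4)
E
```

```text
pick hit False [0.4388 0.2982 0.0216]
w 0.0618403041147476
w up 0.06171856829858571 t 33.2833
mid hit False
place hit True [ 0.494  -0.1144  0.0606] w 0.06220577998738983 F [ 2.8 -0.1  3.7]
knob hit False
w0 0.0563 [(5, -0.08, 56.0), (10, 0.91, 35.6), (15, 0.42, 25.8), (19, 0.26, 20.9), (24, 0.16, 19.7), (29, -0.09, 20.0), (34, 0.35, 19.3), (39, 0.42, 19.6), (44, 0.56, 20.0), (48, 0.62, 19.8), (53, 0.73, 19.7), (58, 0.76, 20.0), (63, -0.3, 20.2)] dt 3.65 F [  9.3 -12.1 -12.1]
t 47.1917
bar [606.1 -89.3] [54.3 20.7] angle rel gap 59.6 mod60 -0.4
cup [0.5515 0.4074] z 0.06 conf 0.9 px 123 184 rms 0.002 bgr [ 93.  103.5 109. ] tipz0
cup [ 0.572  -0.2011] z 0.097 conf 0.61 px 312 180 rms 0.0019 bgr [ 95. 106. 111.] tipz0
 tip 0.86 [0.543  0.4032]
 tip 0.82 [ 0.4953 -0.1162]
 tip 0.78 [ 0.5799 -0.2172]
 tip 0.37 [ 0.4904 -0.1214]
```

View pics/t4.png

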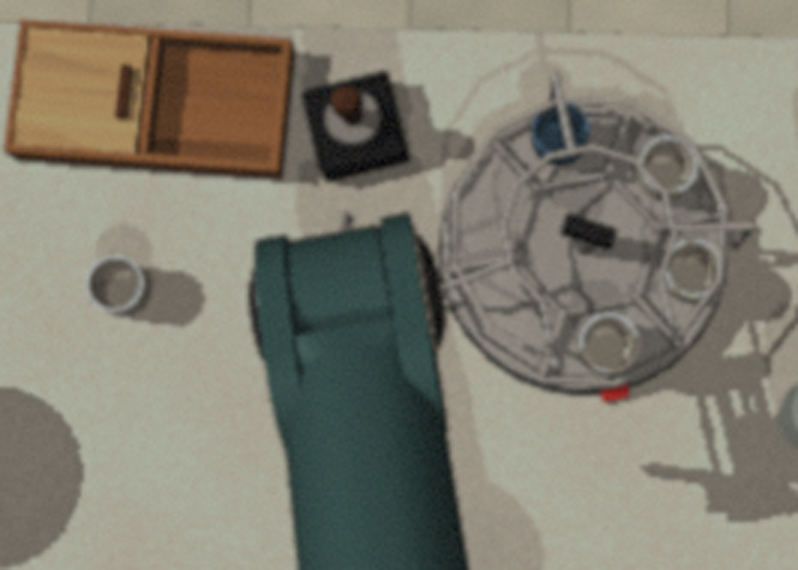

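View pics/s4.png

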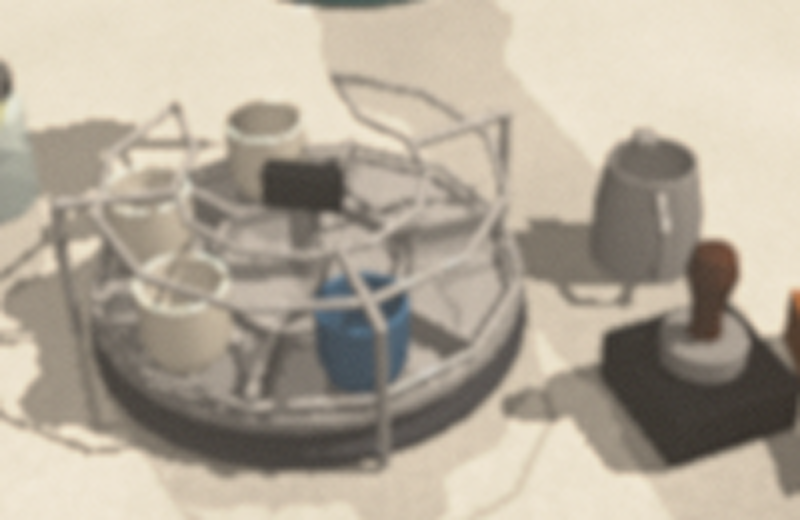

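My start angle was wrong: the bar was at 60°, but I gripped at 0°, so the deck just stayed home at 60°. No harm done; all cups stand. Now the real turn, gripping at 60°.

```bash
python3 - <<'E'
from h import *
spin2(60,120)
robot.move_to([.45,.1,.28],down(GY))
f=snap('t5','top',(80,90,346,280),3); bar(f)
f,o=cups(f)
E
```

```text
knob hit False
w0 0.0202 [(65, -0.63, 20.3), (70, -1.04, 21.0), (75, -0.14, 20.7), (79, -0.09, 21.2), (84, -0.17, 20.8), (89, -0.12, 20.7), (94, -0.16, 20.0), (99, 0.15, 19.6), (104, 0.46, 19.8), (108, 0.75, 19.8), (113, 0.8, 19.7), (118, 0.76, 20.1), (123, -0.57, 19.5)] dt 3.65 F [ 0.7 -1.8  7.5]
t 57.5833
bar [606.  -89.3] [19.8 56.7] angle rel gap 120.2 mod60 0.2
cup [0.5519 0.4078] z 0.059 conf 0.85 px 121 187 rms 0.002 bgr [ 93. 104. 109.] tipz0
cup [ 0.6906 -0.1773] z 0.101 conf 0.79 px 303 142 rms 0.0019 bgr [ 94. 106. 111.] tipz0
cup [ 0.5699 -0.199 ] z 0.1 conf 0.54 px 310 180 rms 0.0019 bgr [ 96. 107. 112.] tipz0
 tip 0.88 [0.5494 0.4062]
 tip 0.75 [ 0.5762 -0.2155]
 tip 0.65 [ 0.6956 -0.1813]
```

View pics/t5.png

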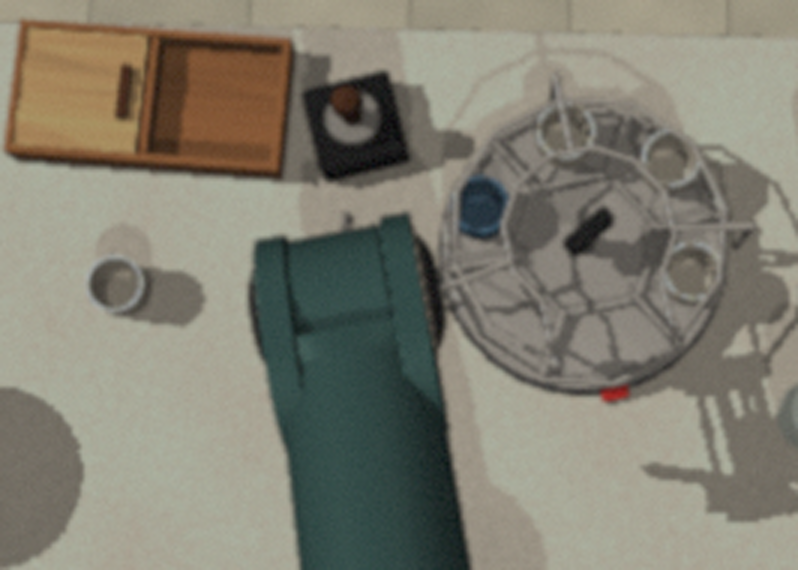

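```bash
python3 - <<'E'
from h import *
pick((.5518,.4077))
place()
robot.release(); robot.servo_line([*GAP,.20],vel=.12)
print([robot.inverse_kinematics([*AX,.1],down(GY-np.pi/2+np.radians(a))) is not None for a in (-63,-60,-30,0,60)])
spin2(120,180)
robot.move_to([.45,.1,.28],down(GY))
f=snap('t6','top',(80,90,346,280),3); bar(f)
E
```

```text
pick hit False [0.5522 0.4079 0.0218]
w 0.060584530553143855
w up 0.05970796518731178 t 63.3833
mid hit False
place hit True [ 0.4938 -0.1145  0.0606] w 0.06014161494571854 F [1.3 0.2 4.7]
[True, True, True, True, True]
knob hit False
w0 0.0197 [(125, -0.69, 20.6), (130, -0.49, 20.8), (135, -0.12, 20.2), (139, -0.01, 20.6), (144, -0.3, 20.6), (149, -0.1, 20.1), (154, 0.29, 19.8), (159, 0.47, 19.5), (164, 0.55, 19.6), (168, 0.38, 19.8), (173, 0.7, 20.1), (178, 0.74, 19.9), (183, -0.43, 20.3)] dt 3.65 F [-3.5 -7.2  2.2]
t 77.2917
bar [605.9 -89.8] [56.  20.5] angle rel gap 0.4 mod60 0.4
```

View pics/t6.png

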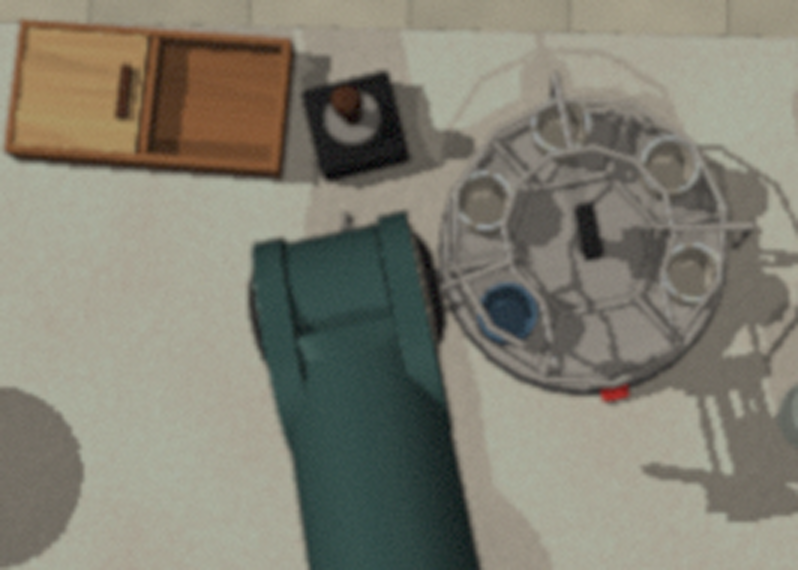

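All three are in and the blue cup is one click short (crop 508,312). Last turn: 0→60.

```bash
python3 - <<'E'
from h import *
spin2(0,60)
robot.move_to([.35,.35,.30],down(GY))
robot.sleep(1)
f=snap('t7','top',(80,90,346,280),3); bar(f)
C=cloud(f)
for q in ('blue_cup','cup1'):
  for d in robot.cut_out(f,q):
    P=C[d['mask']&(f['depth']>0)]; z=np.percentile(P[:,2],90); c,e=circ(P[np.abs(P[:,2]-.1)<.007][:,:2],.03) if (np.abs(P[:,2]-.1)<.007).sum()>8 else ((0,0),0)
    print(q,round(d['conf'],2),np.round(c,3),'z',round(z,3),'r',np.round(np.hypot(*(np.array(c)-AX)),3),'dgap',np.round(np.hypot(*(np.array(c)-GAP)),3),'rms',round(e,4))
snap('s7','scene',(150,150,350,280),4); snap('s7f','scene'); print(robot.get_clock())
E
```

```text
knob hit False
w0 0.0198 [(5, -0.8, 20.1), (10, -0.53, 20.8), (15, -0.05, 20.6), (19, -0.07, 20.4), (24, 0.1, 20.0), (29, -0.22, 20.1), (34, 0.26, 19.8), (39, -0.12, 19.7), (44, 0.49, 20.1), (48, 0.68, 19.8), (53, 0.72, 19.9), (58, 0.78, 20.0), (63, -0.5, 19.9)] dt 3.65 F [ 7.3 -6.5 -6.6]
t 88.175
bar [605.3 -89.1] [54.5 20.6] angle rel gap 60.4 mod60 0.4
blue_cup 0.54 [ 0.494 -0.119] z 0.1 r 0.116 dgap 0.005 rms 0.0018
cup1 0.85 [ 0.681 -0.175] z 0.102 r 0.115 dgap 0.197 rms 0.002
cup1 0.76 [ 0.718 -0.066] z 0.103 r 0.115 dgap 0.23 rms 0.0018
cup1 0.71 [0.639 0.028] z 0.102 r 0.122 dgap 0.204 rms 0.0021
cup1 0.52 [ 0.547 -0.118] z 0.06 r 0.065 dgap 0.054 rms 0.0625
91.3083
```

View pics/t7.png

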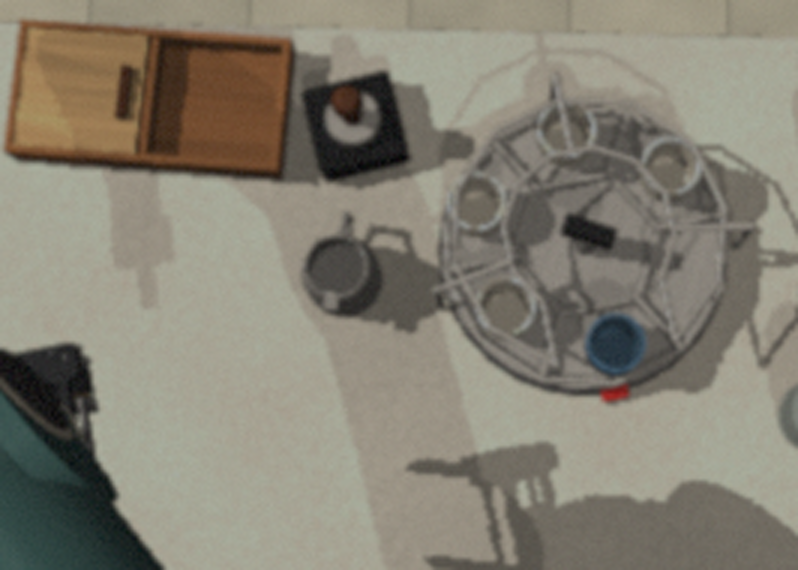

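View pics/s7.png

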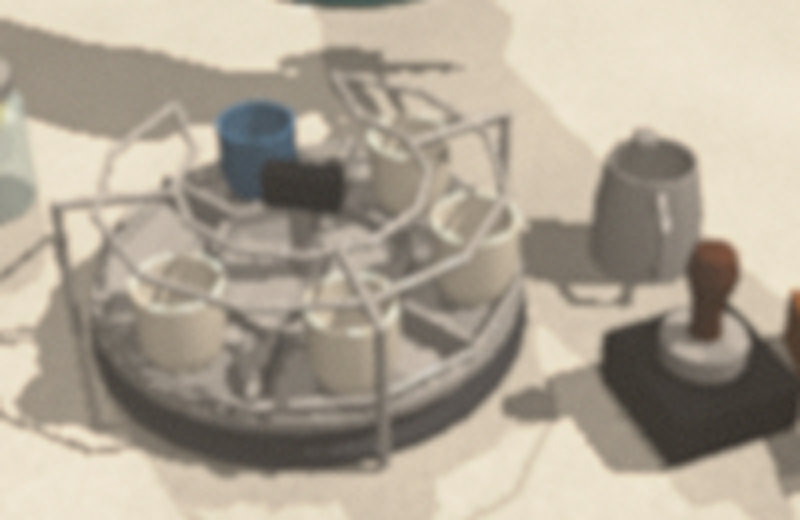

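View pics/s7f.png

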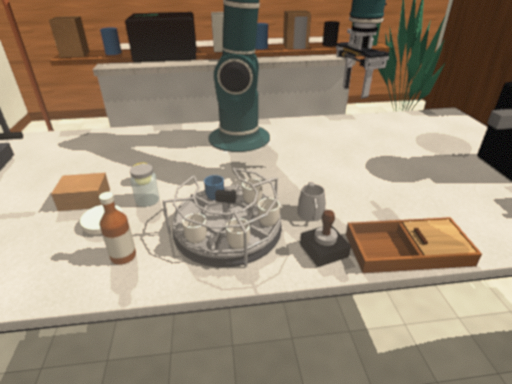

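The pictures show blue at the gap (crop 615,343), four white cups upright in four other slots, no white cup left on the ledge, and the jug and other things where they were. The arm is clear of everything.

```bash
python3 -c "
from cell import robot
robot.sign_off()"
```

```text
the job is handed in; nothing more can be done
```

All three white cups from the ledge are in the rack, one to a slot. The blue cup stands at the gap with the deck home in its click. I handed the job in at about 91 s of the 210 s allowed.

**Last checks:**
- **Deck:** the knob bar reads 0.4° off its click.
- **Blue cup:** its centre is about 5 mm from the gap point.
- **White cups:** I measured three, at 115, 115 and 122 mm from the axis, with rims about 100 mm above the ledge. The fourth white cup, in the slot to the left of the gap, gave no clean fit, so I judged it standing and upright from the pictures only.
- **Bystanders:** the jug and the other things look unmoved in the pictures; I did not measure them. The arm was clear of everything.

**What went wrong on the way:**
- **First turn:** the knob slipped in the jaws at 15 N and the deck stopped half way, on the hump. I finished the turn with a firmer 45 N grip.
- **Wrong angle:** once I gripped the knob 60° out, so the deck ended where it began. It did no harm.
- **False detections:** the network sometimes reported the rack, the saucers or the jug as cups. I ruled those out by rim height and by looking at the pictures.

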